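Slide the lid off the pencil box and stand the pencil in the tumbler

ROBOT

A 6-joint arm with a two-finger parallel gripper is mounted at the origin on the work surface. World frame = base frame: x ahead of the robot, y to its left, z up, the work surface at z = 0. Lengths are in mm, angles in rad, forces in N, time in s.
With the tool pointing down it reaches from about 350 to 875 mm from the base axis. Payload 4.2 kg.
Tool frame: the origin (TCP) lies midway between the tips of the shut fingers; the grasp point (between the pads) lies 19 mm behind it; z points along the fingers, y is the line along which they close (so a half turn about z gives the same grasp; the last joint's range is limited). The gripper opens to 85 mm and grips with 20 to 120 N. Pads are 22 mm wide; open, the fingers measure 114 mm over their backs; the gripper's body (76 mm by 85 mm) begins 54 mm behind the grasp point. The pads swing forward as they close: fully open they stand 13 mm farther back than shut.
Start: joints at [-1.053, 0.385, 0.008, 0, -1.194, -0.259], TCP at [159.967, -604.16, 208.812] pointing down, gripper open.
Joint ranges: [-3.14, 3.14], [-1.21, 2.06], [-1.07, 1.41], [-3.16, 2.05], [-2.99, -0.16], [-3.1, 3.1]. Speed limits (rad/s): [2.79, 2.79, 3.14, 3.14, 3.14, 3.14].

INTERFACE

Orientations are given as a unit quaternion [x, y, z, w].
In Python, from bench import arm, eyes, nets gives the robot as it stands.
- The arm moves only by the tool apply_moves, never from a script. Its arguments are lists of equal length, an entry for each row: "delta_rot": the turn, a rotation vector about the tool's x, y, z as a fraction of full scale, a list of three; "xyz": the shift along the tool's x, y, z as a fraction of full scale, a list of three; "hand": the gripper command: -1 is fully open, 1 is shut, values between are in proportion. In form: {"delta_rot": [[ax, ay, az], ...], "xyz": [[dx, dy, dz], ...], "hand": [hand, ...]}. A call has 1 to 20 rows; each row shifts and turns the commanded pose from where the row before left it, along the tool's axes as they then stand; what a row does not reach is not made up. Full scale, the value 1, is 0.025 m for a shift and 6 degrees for a turn. A row lasts 1/12 s, in which the tool goes at most 41.7 mm and 7.16 degrees, less where a joint would pass 70% of its speed; a pose out of reach is approached as far as the arm can. A call with a number of a shift or a turn outside -1 to 1 is refused whole. A call with a gripper value outside its range is refused whole. The fingers move at their own pace and stop on an object; the grip force is fixed at half the most. Time passes only in rows, so rows that do not move let the fingers close. It gives the time, the measured TCP pose, the force, the opening and the grip force at its end, in the units of the state.
- arm.read_state(): the state, without advancing time (a new reading comes with each control period).
- eyes.get_image(name): name is "scene" or "top" or "wrist"; returns a dict with "frame" (400x640x3 uint8, red, green, blue), "range_z" (400x640 float32, mm along the optical axis (not along the pixel's ray), 0 where there is no reading), "camera_matrix" (3x3 intrinsics, pixels), "R" (3x3) and "t" (3): a world point X has camera coordinates R X + t; the wrist camera has in their place "hand_eye" (4x4, takes a point from camera to tool coordinates, whose origin is the TCP and whose axes are the flange's). Camera axes: x right, y down, z forward; pixel columns grow to the right and rows downward; lengths in mm; the calibration is good to about 2 mm. The wrist camera is an equidistant fisheye: a pixel r from the principal point sees the ray r / f radians off the axis. A picture is of the moment at which its call begins: read the wrist's pose just before it.
- arm.job_done(): hands the job in; it is judged then, once.
Trained networks look in a picture, given as the dict that the camera call returned (one of the last four; its "shot" number tells which), for a name from the list of things; names that differ only in an ending like _2 or _b are one class to them, and where a whole thing is asked for, a point or a joint stands for the part that bears it (a point fixed in the world has none). Each returns a list of dicts, best first, with "score" (0 to 1); they miss things now and then, are a little off and sometimes report something else, mostly with a low value. They report only what shows in the picture. A call takes as long as a camera call. They do not tell look-alikes from the thing itself.
- nets.look_for(name, picture): "bbox" ([left, top, right, bottom] in pixels, round what is visible of it).
- nets.masks_of(name, picture): "region" (400x640 bool, what is visible of it) and "bbox" ([left, top, right, bottom] in pixels, round what is visible of it).
The state is a dict: "clock": time; "joints": joint angles; "joint_vel": joint speeds; "joint_efforts": joint torques, N m; "position": TCP position; "ee_rot": TCP orientation; "contact_force": force on the tool from outside, world axes, zero at the start; "wrist_torque": the same for the moment, N m; "gripper_width": finger opening in mm; "grasp_force": force on a finger pad.
Only numpy, scipy, OpenCV 4.12 (cv2) and the standard library are available. Lean on these libraries where they do the work, as an engineer would, in place of code of your own. Each camera call takes 0.05 s, during which the arm holds its last target. There are 200 camera calls.

TASK

Slide the wooden pencil box's lid along its grooves, pressing down on it firmly enough that the light box stays put, then draw it right out of the open end and lay it flat on the bedside unit. Then lift out the pencil and lower it well down into the tall steel tumbler before letting go, sharpened point up, so that it leans over the side of the rim nearest the bed (the robot's left) and can be reached from there. Leave the box, the tumbler and everything else standing where they are.

Things in the scene. Friction and masses are not known exactly. Their poses are not given: they have to be found in the camera images.
- pencil_box: Loose dark-wood pencil box, 240 (own y) x 78 (own x) x 44 mm high, 0.45 kg. Origin: centre of its underside. The lid slides out of its open -y end (roughly to the robot's right). Inside 60 mm wide, 224 mm long, floor at z = 8 mm. Two notched cross rests, 5 mm thick, at y = -60 and +20 mm, hold the pencil (notch floor z = 18 mm, lugs up to 24 mm).
- box_mouth (a point): Centre of the box's open end (own y = -120 mm) at the level of the groove floors, 32 mm above the underside, where the end wall stops. The grooves in the side walls run the full length, from z = 32 to 39.5 mm, 4.5 mm deep, under lips whose tops are at 44 mm.
- lid_center (a point): Centre (half-way up) of the loose wooden lid, 230 (own y) x 66.5 (own x) x 6 mm, 60 g; own z is its upper face. Starts closed (within 2 mm) in the box's grooves, 1 mm play each side, 1.5 mm up and down, upper face 5 to 6 mm below the lips: it cannot be gripped until slid part-way out towards the box's -y end; it is clear of the box after about 230 mm, and sliding freely after the first 12 mm.
- lid_catch (a point): Steel spring strip inside the box, under the lid's closed end, 22 mm from the box's closed end: pushes the lid up against the lips with about 4 N and so grips it for the first 12 mm of travel. If the lid is pressed with less than some 8 N while it is pushed, the light box comes along; 10 to 15 N holds the box. The point is the top of the strip, on the middle line of the box.
- lid_recess (a point): Centre of the floor of the finger recess in the lid's upper face: 40 mm (own x) x 30 mm (own y), 2 mm deep, with square edges that shut fingertips, pressed onto its floor, can push against; 75 mm behind the lid's leading (-y) edge, 40 mm to -y of its centre.
- pencil_center (a point): Centre (on the axis, half-way along) of the loose thick round pencil, 180 mm long, 10 mm diameter, 14 g. Its own +y axis points to the sharpened end. At the start it lies in the box under the lid, on the two rests, along the box, point towards the closed end, its axis 23 mm above the box's underside.
- pencil_point (a point): Tip of the pencil's sharpened end (the last 23 mm are a cone).
- pencil_foot (a point): Centre of the pencil's flat, blunt end, 180 mm from the point.
- tumbler: Loose steel drinking tumbler, upright, 110 mm tall, the tallest of three round vessels in a row behind the box; outer diameter 74 mm at the rim, 55 mm at the foot, wall 2.5 mm, inner floor 5 mm up, open top, 130 g. Origin: centre of its underside. Its axes start parallel to the world's: its +y side is the side nearest the bed.
- tumbler_rim (a point): Centre of the tumbler's mouth, 110 mm above its underside.
- jar: Bystander: glass jar of hair bands with a white twist cap, 68 mm diameter, 90 mm tall. Origin: centre of its underside.
- katori: Bystander: low steel bowl, 88 mm diameter, 38 mm tall. Origin: centre of its underside.
- saucer: Bystander: white ceramic saucer, 140 mm diameter, 18 mm tall. Origin: centre of its underside.
- toy_top: Bystander: turned wooden spinning top, 55 mm diameter, 65 mm tall, standing on its flat head with the nail up. Origin: centre of its underside.
- tiffin: Bystander: red plastic tiffin with clip latches, 121 x 187 x 63 mm. Origin: centre of its underside.
- comb: Bystander: flat wooden comb, 34 x 150 x 4 mm. Origin: centre of its underside.
Things that resemble listed ones, but are neither listed nor needed, are in the scene too. Leave any green or turquoise look-alike of the part that bears lid_center alone. Leave any orange look-alike of the tumbler alone.

How it is judged:
By the outcome, as a careful person would: the job done as asked, in the order asked, and still so for the second after the job is handed in, with the robot touching nothing.
It also fails if it takes over 64 s, if anything falls off the work surface, if the arm or the gripper's body presses on something with over 40 N, if the wrist force passes 120 N, or if a joint passes its speed limit or range.

## Working session

There is one attempt and no reset: what is moved stays moved. The work goes in short steps, Python scripts to look and compute and a tool call to move; the robot and the scene stay as the last step left them, time stands still between calls to the robot, and variables do not carry over. Pictures are saved under pics/ and viewed, at most 10 in all, crops included, and the job is handed in when it is done.

Besides the shell and the picture viewer there is one more tool, called after ">>>" as name(argument=value, ...) on one line, values as JSON. apply_moves: Moves the arm, as the interface text tells. Its arguments: {"type":"object","properties":{"delta_rot":{"type":"array"},"xyz":{"type":"array"},"hand":{"type":"array"}},"required":["delta_rot","xyz","hand"]}

```bash
mkdir -p pics
cat > h.py <<'E'
import numpy as np, cv2
from bench import arm, eyes, nets
def save(p,n): cv2.imwrite('pics/'+n, p['frame'][:,:,::-1])
def pts(p, mask=None):
    z=p['range_z']; m=(z>0) if mask is None else (mask&(z>0))
    v,u=np.nonzero(m); K=p['camera_matrix']; d=z[v,u]
    c=np.stack([(u-K[0,2])/K[0,0]*d,(v-K[1,2])/K[1,1]*d,d],1)
    return (c-p['t'])@p['R'], u, v   # R^T(c-t)
E
cat > a.py <<'E'
from h import *
s=arm.read_state(); print(s['position'],s['ee_rot'],s['clock'],s['contact_force'])
T=eyes.get_image('top'); S=eyes.get_image('scene')
save(T,'top.png'); save(S,'scene.png')
for nm in ['pencil_box','lid_center','tumbler','jar','katori','saucer','toy_top','tiffin','comb']:
  for P,l in((T,'T'),(S,'S')):
    for r in nets.masks_of(nm,P)[:3]:
        if r['score']<.3: continue
        X,u,v=pts(P,r['region'])
        if len(X)<5: continue
        print(nm,l,round(r['score'],2),np.round(r['bbox']),'med',np.round(np.median(X,0)),'lo',np.round(np.percentile(X,2,axis=0)),'hi',np.round(np.percentile(X,98,axis=0)))
E
python3 a.py
```

```text
[ 159.796493   -603.56586428  207.71232025] [-1.28960847e-01  9.91649077e-01  1.08260500e-03 -1.91420320e-04] 0.0 [-0.01378725 -0.50207913 -0.08039442]
pencil_box T 0.95 [230. 196. 308. 223.] med [417. 192.  42.] lo [408.  55.   4.] hi [487. 286.  48.]
pencil_box T 0.68 [236. 123. 266. 151.] med [671. 217.  16.] lo [627. 173.   0.] hi [704. 251.  39.]
lid_center T 0.67 [232. 196. 311. 222.] med [450. 161.  38.] lo [421.  52.  32.] hi [478. 272.  43.]
lid_center T 0.62 [399. 257. 466. 322.] med [ 242. -275.    5.] lo [ 121. -390.   -2.] hi [ 291. -213.   11.]
lid_center T 0.58 [214. 242. 271. 321.] med [242. 247.   5.] lo [141. 180.  -2.] hi [346. 314.  10.]
tumbler T 0.97 [407. 168. 435. 193.] med [ 525. -286.   57.] lo [ 484. -308.    1.] hi [ 550. -241.  111.]
tumbler T 0.83 [368. 117. 400. 151.] med [ 670. -176.   61.] lo [ 621. -205.    0.] hi [ 690. -139.  112.]
jar T 0.9 [295. 122. 323. 151.] med [652.  36.  87.] lo [631.   6.  12.] hi [689.  66.  94.]
katori T 0.69 [230. 196. 309. 225.] med [419. 183.  42.] lo [408.  53.   6.] hi [488. 285.  48.]
katori T 0.57 [237. 125. 267. 153.] med [672. 215.  15.] lo [627. 173.   0.] hi [704. 250.  38.]
saucer T 0.91 [454. 126. 499. 171.] med [ 624. -453.    9.] lo [ 561. -512.   -0.] hi [ 683. -388.   20.]
toy_top T 0.62 [189. 173. 211. 193.] med [532. 367.  36.] lo [512. 348.  19.] hi [559. 395.  55.]
tiffin T 0.58 [115. 207. 185. 258.] med [385. 508.  60.] lo [323. 423.   0.] hi [447. 602.  66.]
comb T 0.62 [188. 174. 209. 193.] med [534. 369.  34.] lo [512. 348.  -4.] hi [568. 407.  55.]
comb T 0.58 [464. 219. 515. 244.] med [ 366. -478.    1.] lo [ 336. -548.   -5.] hi [ 398. -410.    8.]
```

```bash
python3 -c "
import cv2
t=cv2.imread('pics/top.png');cv2.imwrite('pics/t1.png',cv2.resize(t[90:340,90:530],None,fx=1.8,fy=1.8))"
```

```text
(no output)
```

View pics/t1.png

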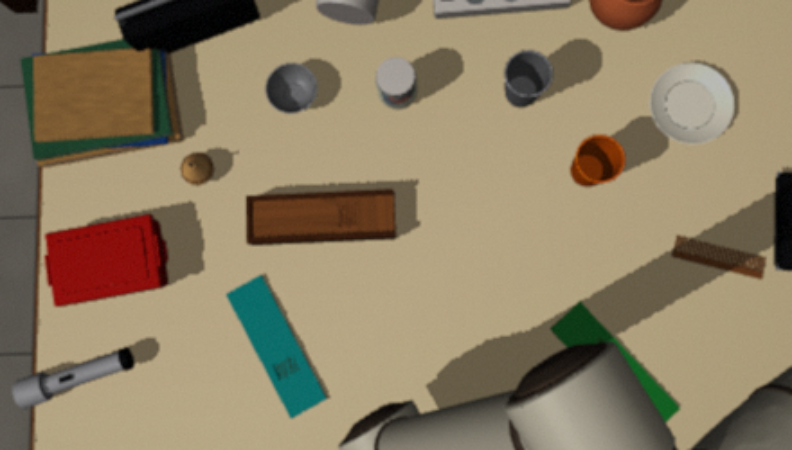

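View pics/scene.png

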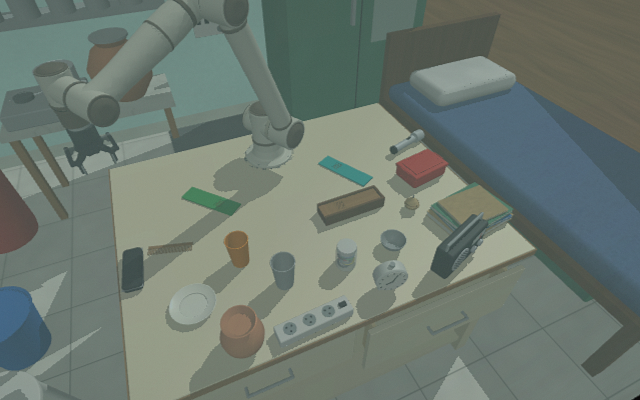

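```bash
cat >> h.py <<'E'
from scipy.spatial.transform import Rotation as Rn
def pose():
    s=arm.read_state(); return np.array(s['position']),Rn.from_quat(s['ee_rot']).as_matrix(),s
def plan(target,Rt):
    "units remaining: tool-axis shift (in 25mm, current axes) and rotvec (in 6deg) to reach target"
    p,R,s=pose(); print('shift units',np.round(R.T@(np.array(target)-p)/25,3),'rot units',np.round(np.degrees(Rn.from_matrix(R.T@Rt).as_rotvec())/6,3),'pos',np.round(p,1),'F',np.round(s['contact_force'],1),'t',round(s['clock'],2))
def Rdown(yaw): # tool x = -box y, tool y = -box x, z down
    c,s_=np.cos(yaw),np.sin(yaw); bx=np.array([c,s_,0]);by=np.array([-s_,c,0])
    return np.stack([-by,-bx,[0,0,-1]],1)
def wrist_pts(p,P,R,mask=None):
    K=p['camera_matrix'];z=p['range_z']; m=(z>0) if mask is None else (mask&(z>0))
    v,u=np.nonzero(m); d=z[v,u]; a=(u-K[0,2])/K[0,0]; b=(v-K[1,2])/K[1,1]; r=np.hypot(a,b)+1e-9
    t=np.tan(np.minimum(r,1.45)); c=np.stack([a/r*t*d,b/r*t*d,d],1); H=np.array(p['hand_eye'])
    return (c@H[:3,:3].T+H[:3,3])@R.T+P,u,v
def rect(X):
    (c,wh,a)=cv2.minAreaRect(X[:,:2].astype(np.float32)); return np.round(c,1),np.round(wh,1),round(a,2)
E
cat > b.py <<'E'
from h import *
T=eyes.get_image('top')
X,u,v=pts(T)
b=(X[:,0]>390)&(X[:,0]<510)&(X[:,1]>20)&(X[:,1]<320)&(X[:,2]>41)&(X[:,2]<50)
print('box rim',rect(X[b]),b.sum(),X[b,2].mean())
for i,(x0,x1,y0,y1) in enumerate([(600,720,-230,-120)]):
    b=(X[:,0]>x0)&(X[:,0]<x1)&(X[:,1]>y0)&(X[:,1]<y1)&(X[:,2]>100)
    print('tumbler rim',cv2.minEnclosingCircle(X[b][:,:2].astype(np.float32)),b.sum(),X[b,2].max())
plan([448,165,260],Rdown(0))
E
python3 b.py
```

```text
box rim (array([448.8, 166.8]), array([ 78.6, 239.3]), 0.79) 614 43.58509025046351
tumbler rim ((655.3181762695312, -170.8717803955078), 38.34830093383789) 143 114.79896309986707
shift units [-19.011  26.794  -2.047] rot units [ -0.      0.    -12.529] pos [ 160.  -604.2  208.8] F [ 0.8 -0.3 -0.1] t 1.05
```

>>> apply_moves(delta_rot=[[0,0,0],[0,0,0],[0,0,0],[0,0,0],[0,0,0],[0,0,0],[0,0,0],[0,0,0],[0,0,0],[0,0,0],[0,0,0],[0,0,0],[0,0,0],[0,0,0],[0,0,0],[0,0,0],[0,0,0],[0,0,0],[0,0,0],[0,0,0]], xyz=[[-0.95,1,-0.1],[-0.95,1,-0.1],[-0.95,1,-0.1],[-0.95,1,-0.1],[-0.95,1,-0.1],[-0.95,1,-0.1],[-0.95,1,-0.1],[-0.95,1,-0.1],[-0.95,1,-0.1],[-0.95,1,-0.1],[-0.95,1,-0.1],[-0.95,1,-0.1],[-0.95,1,-0.1],[-0.95,1,-0.1],[-0.95,1,-0.1],[-0.95,1,-0.1],[-0.95,1,-0.1],[-0.95,1,-0.1],[-0.95,1,-0.1],[-0.95,1,-0.1]], hand=[1,1,1,1,1,1,1,1,1,1,1,1,1,1,1,1,1,1,1,1])

```text
clock: 2.72
position: [491.7, 2.5, 259.3]
ee_rot: [-0.129, 0.992, 0.0, 0.0]
contact_force: [0.1, -0.7, -0.1]
gripper_width: -0.2
grasp_force: 0.0
```

>>> apply_moves(delta_rot=[[0,0,0],[0,0,0],[0,0,0],[0,0,0],[0,0,0],[0,0,0],[0,0,-1],[0,0,-1],[0,0,-1],[0,0,-1],[0,0,-1],[0,0,-1],[0,0,-1],[0,0,-1],[0,0,-1],[0,0,-1],[0,0,-1],[0,0,-1],[0,0,-0.6]], xyz=[[0,1,0],[0,1,0],[0,1,0],[0,1,0],[0,1,0],[0,1,0],[0,0.8,0],[0,0,0],[0,0,0],[0,0,0],[0,0,0],[0,0,0],[0,0,0],[0,0,0],[0,0,0],[0,0,0],[0,0,0],[0,0,0],[0,0,0]], hand=[1,1,1,1,1,1,1,1,1,1,1,1,1,1,1,1,1,1,1])

```text
clock: 4.3
position: [447.7, 165.1, 259.0]
ee_rot: [0.711, -0.703, 0.0, -0.0]
contact_force: [-0.6, 0.1, 0.3]
gripper_width: -0.4
grasp_force: 0.0
```

```bash
cat > c.py <<'E'
from h import *
p,R,s=pose()
W=eyes.get_image('wrist'); save(W,'w1.png')
X,u,v=wrist_pts(W,p,R)
near=(X[:,0]>380)&(X[:,0]<520)&(X[:,1]>10)&(X[:,1]<320)
b=near&(X[:,2]>40)&(X[:,2]<50); print('rim',rect(X[b]),b.sum(),X[b,2].mean())
h,_=np.histogram(X[near,2],bins=range(-6,60,2)); print(h)
for r in nets.masks_of('lid_recess',W)[:3]+nets.masks_of('lid_center',W)[:2]:
    Y,_,_=wrist_pts(W,p,R,r['region']); print(r['score'],r['bbox'],rect(Y),np.median(Y,0))
plan([448.8,166.8,260],Rdown(np.radians(.8)))
E
python3 c.py
```

```text
rim (array([448.7, 167.6]), array([ 79.3, 234.8]), 0.79) 2618 43.21376465161475
[   0  494 6861 2106    9    0    0    0    0    0    0    0    0    0
    0    0    0    0    0    8  515 3536 3847  230 1885  501    2    0
    0    0    0    0]
0.87 [371.8, 170.5, 511.0, 268.9] (array([239.1, 251.7]), array([236.4,  73.7]), 27.57) [248.90986185 251.51238406   4.95414343]
0.82 [287.2, 72.4, 336.5, 251.0] (array([449.1, 162.8]), array([ 62.2, 234.7]), 0.56) [448.94177646 152.45592648  37.98344007]
0.77 [376.8, 167.9, 512.9, 269.6] (array([239.9, 250.3]), array([235.5,  71.2]), 28.1) [248.62217817 251.70657879   4.98931782]
0.6 [289.2, 75.0, 343.9, 249.1] (array([449. , 165.5]), array([ 61.2, 229.2]), 0.78) [449.11519255 152.96148879  37.97620557]
shift units [-0.068 -0.046 -0.042] rot units [-0.002  0.002 -0.078] pos [447.7 165.1 258.9] F [ 0.6 -0.3  0. ] t 4.45
```

View pics/w1.png

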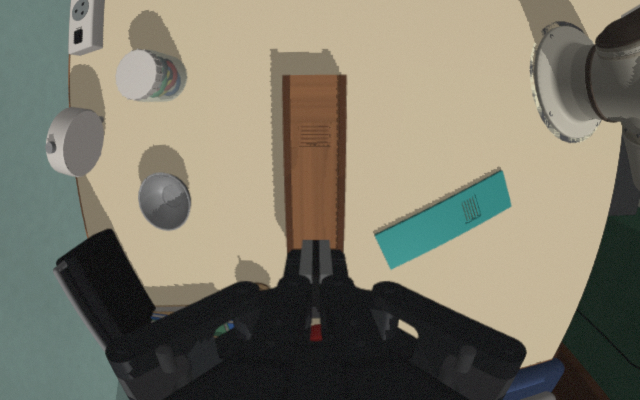

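```bash
cat > d.py <<'E'
from h import *
p,R,s=pose()
W=eyes.get_image('wrist')
m=np.zeros((400,640),bool); f=lambda u,v:(m.fill(False),m.__setitem__((v,u),True),wrist_pts(W,p,R,m)[0])[2]
for u,v in [(301,124),(329,124),(301,147),(329,147),(315,75),(315,70),(315,80)]: print((u,v),np.round(f(u,v),1))
X,u,v=wrist_pts(W,p,R)
b=(abs(X[:,0]-449)<10)&(X[:,1]>60)&(X[:,1]<170)&(X[:,2]>28)
for y in range(60,170,5):
    k=b&(X[:,1]>=y)&(X[:,1]<y+5); print(y,k.sum(),round(float(np.mean(X[k,2])),2),end='; ')
plan([449.3,124,60],Rdown(np.radians(.8)))
g=W['frame'][100:170,285:350,::-1]; cv2.imwrite('pics/rec.png',cv2.resize(g,None,fx=8,fy=8))
E
python3 d.py
```

```text
(301, 124) [[465.7 112.6  36.9]]
(329, 124) [[431.1 112.4  37.1]]
(301, 147) [[465.6 141.3  39.1]]
(329, 147) [[430.7 141.2  38.2]]
(315, 75) [[448.7  51.3  37.6]]
(315, 70) [[448.9  40.4   0.6]]
(315, 80) [[448.7  57.5  36.1]]
60 62 37.3; 65 62 37.59; 70 64 37.45; 75 64 37.3; 80 64 37.56; 85 64 37.64; 90 65 37.51; 95 64 37.52; 100 66 37.7; 105 60 37.77; 110 63 35.72; 115 65 35.74; 120 63 36.15; 125 63 35.96; 130 64 35.97; 135 64 36.03; 140 65 42.82; 145 3158 360.48; 150 2821 341.77; 155 4064 338.27; 160 307 264.3; 165 272 257.52; shift units [ 1.643 -0.055  7.955] rot units [-0.001  0.001 -0.078] pos [447.7 165.  258.9] F [-0.5 -0.1 -0.5] t 4.5
```

View pics/rec.png

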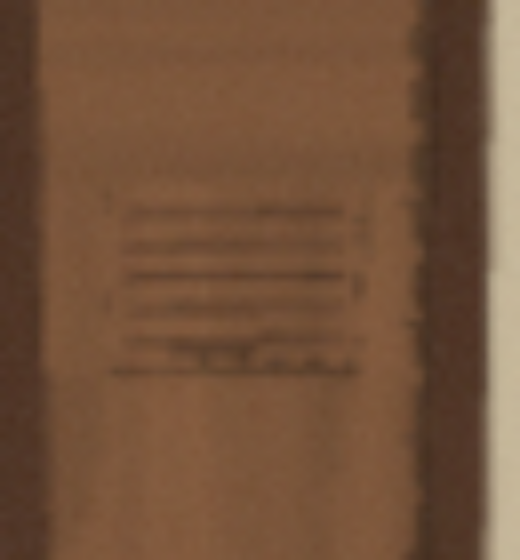

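>>> apply_moves(delta_rot=[[0,0,-0.08],[0,0,0],[0,0,0],[0,0,0],[0,0,0],[0,0,0],[0,0,0],[0,0,0],[0,0,0],[0,0,0],[0,0,0]], xyz=[[0.82,-0.05,1],[0.82,0,1],[0,0,1],[0,0,1],[0,0,1],[0,0,1],[0,0,1],[0,0,0.9],[0,0,0.5],[0,0,0],[0,0,0]], hand=[1,1,1,1,1,1,1,1,1,1,1])

```text
clock: 5.42
position: [449.5, 124.0, 48.6]
ee_rot: [0.713, -0.702, 0.0, 0.001]
contact_force: [0.2, 0.3, 1.3]
gripper_width: -0.4
grasp_force: 0.0
```

```bash
cat > pl.py <<'E'
import sys
from h import *
a=[float(x) for x in sys.argv[1:]]
plan(a[:3],Rdown(np.radians(.8)))
E
python3 pl.py 449.2 124 36
```

```text
shift units [0.    0.01  0.505] rot units [ 0.008 -0.009  0.013] pos [449.5 124.   48.6] F [0.2 0.3 1.3] t 5.42
```

>>> apply_moves(delta_rot=[[0,0,0],[0,0,0],[0,0,0],[0,0,0],[0,0,0],[0,0,0]], xyz=[[0,0,0.2],[0,0,0.15],[0,0,0.1],[0,0,0.05],[0,0,0.03],[0,0,0]], hand=[1,1,1,1,1,1])

```text
clock: 5.92
position: [449.4, 124.2, 35.7]
ee_rot: [0.713, -0.701, 0.0, -0.0]
contact_force: [0.9, 0.2, -0.1]
gripper_width: -0.2
grasp_force: 0.0
```

>>> apply_moves(delta_rot=[[0,0,0],[0,0,0]], xyz=[[0,0,0.04],[0,0,0]], hand=[1,1])

```text
clock: 6.08
position: [449.4, 124.1, 34.6]
ee_rot: [0.713, -0.701, 0.0, -0.0]
contact_force: [-0.1, 1.1, -0.8]
gripper_width: -0.3
grasp_force: 0.0
```

>>> apply_moves(delta_rot=[[0,0,0],[0,0,0]], xyz=[[0,0,0.04],[0,0,0]], hand=[1,1])

```text
clock: 6.25
position: [449.4, 124.1, 33.5]
ee_rot: [0.713, -0.701, -0.0, 0.0]
contact_force: [-0.1, -0.8, 1.0]
gripper_width: 0.1
grasp_force: 0.0
```

>>> apply_moves(delta_rot=[[0,0,0],[0,0,0]], xyz=[[0,0,0.04],[0,0,0]], hand=[1,1])

```text
clock: 6.42
position: [449.3, 124.0, 32.4]
ee_rot: [0.713, -0.701, -0.0, 0.0]
contact_force: [-0.7, -0.6, -0.3]
gripper_width: 0.2
grasp_force: 0.0
```

>>> apply_moves(delta_rot=[[0,0,0],[0,0,0]], xyz=[[0,0,0.04],[0,0,0]], hand=[1,1])

```text
clock: 6.58
position: [449.3, 124.1, 31.4]
ee_rot: [0.713, -0.701, -0.0, 0.0]
contact_force: [0.5, -0.5, 0.3]
gripper_width: -0.2
grasp_force: 0.0
```

```bash
cat > e.py <<'E'
from h import *
p,R,s=pose(); print(p,s['contact_force'],s['gripper_width'])
W=eyes.get_image('wrist'); S=eyes.get_image('scene')
a=cv2.resize(W['frame'][60:330,190:450],None,fx=1.5,fy=1.5); b=cv2.resize(S['frame'][150:250,290:410],(486,405))
cv2.imwrite('pics/chk1.png',np.hstack([a,b])[:, :800,::-1])
X,u,v=wrist_pts(W,p,R)
b=(abs(X[:,0]-449)<10)&(X[:,1]>60)&(X[:,1]<115)&(X[:,2]>20)
print(X[b,2].mean())
E
python3 e.py
```

```text
[449.31970868 124.05362987  31.40044115] [ 0.45467192 -0.46398557  0.27483743] -0.16595162544740236
99.35119602447759
```

View pics/chk1.png

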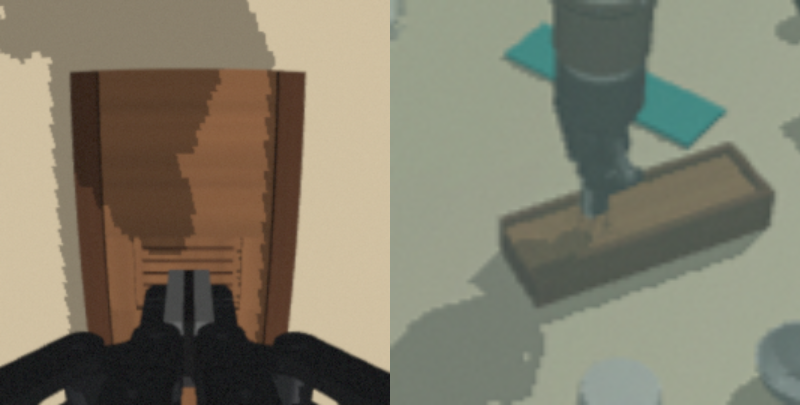

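>>> apply_moves(delta_rot=[[0,0,0],[0,0,0]], xyz=[[0,0,0.04],[0,0,0]], hand=[1,1])

```text
clock: 6.85
position: [449.3, 124.0, 30.4]
ee_rot: [0.713, -0.702, -0.0, 0.0]
contact_force: [-0.2, 0.4, 0.1]
gripper_width: -0.1
grasp_force: 0.0
```

>>> apply_moves(delta_rot=[[0,0,0],[0,0,0]], xyz=[[0,0,0.04],[0,0,0]], hand=[1,1])

```text
clock: 7.02
position: [449.3, 124.0, 29.4]
ee_rot: [0.713, -0.702, -0.0, 0.0]
contact_force: [0.9, -0.1, 0.2]
gripper_width: -0.0
grasp_force: 0.0
```

>>> apply_moves(delta_rot=[[0,0,0],[0,0,0]], xyz=[[0,0,0.04],[0,0,0]], hand=[1,1])

```text
clock: 7.18
position: [449.3, 124.0, 28.4]
ee_rot: [0.713, -0.701, -0.0, 0.0]
contact_force: [0.2, 0.5, 0.1]
gripper_width: 0.0
grasp_force: 0.0
```

```bash
cat > f.py <<'E'
from h import *
p,R,s=pose(); print(p)
W=eyes.get_image('wrist')
X,u,v=wrist_pts(W,p,R)
for c in (308,315,322):
  print(c,[(r,*np.round(X[(u==c)&(v==r)][0],0)) for r in (210,220,225,230,234,238,242,246,250,260,270) if ((u==c)&(v==r)).any()])
print(np.round(W['hand_eye'],3).tolist())
T=eyes.get_image('top'); X,u,v=pts(T)
b=(abs(X[:,0]-449)<25)&(X[:,1]>60)&(X[:,1]<95)&(X[:,2]<60); print(np.median(X[b,2]))
E
python3 f.py
```

```text
[449.32442904 124.04774947  28.40644359]
308 [(210, np.float64(453.0), np.float64(104.0), np.float64(39.0)), (220, np.float64(453.0), np.float64(111.0), np.float64(36.0)), (225, np.float64(453.0), np.float64(114.0), np.float64(36.0)), (230, np.float64(453.0), np.float64(117.0), np.float64(36.0)), (234, np.float64(453.0), np.float64(120.0), np.float64(36.0)), (238, np.float64(453.0), np.float64(121.0), np.float64(37.0)), (242, np.float64(453.0), np.float64(115.0), np.float64(56.0)), (246, np.float64(453.0), np.float64(114.0), np.float64(62.0)), (250, np.float64(452.0), np.float64(115.0), np.float64(66.0)), (260, np.float64(452.0), np.float64(114.0), np.float64(77.0)), (270, np.float64(452.0), np.float64(114.0), np.float64(84.0))]
315 [(210, np.float64(449.0), np.float64(105.0), np.float64(38.0)), (220, np.float64(449.0), np.float64(111.0), np.float64(36.0)), (225, np.float64(449.0), np.float64(114.0), np.float64(35.0)), (230, np.float64(449.0), np.float64(117.0), np.float64(37.0)), (234, np.float64(449.0), np.float64(120.0), np.float64(35.0)), (238, np.float64(449.0), np.float64(122.0
[... 407 characters left out ...]
25, np.float64(445.0), np.float64(114.0), np.float64(36.0)), (230, np.float64(445.0), np.float64(117.0), np.float64(36.0)), (234, np.float64(445.0), np.float64(119.0), np.float64(36.0)), (238, np.float64(445.0), np.float64(121.0), np.float64(37.0)), (242, np.float64(446.0), np.float64(114.0), np.float64(58.0)), (246, np.float64(446.0), np.float64(115.0), np.float64(61.0)), (250, np.float64(446.0), np.float64(115.0), np.float64(66.0)), (260, np.float64(446.0), np.float64(114.0), np.float64(76.0)), (270, np.float64(446.0), np.float64(114.0), np.float64(84.0))]
[[0.0, -0.958, -0.288, 71.983], [1.0, 0.001, -0.001, 0.557], [0.001, -0.288, 0.958, -164.458], [0.0, 0.0, 0.0, 1.0]]
37.318075374910734
```

>>> apply_moves(delta_rot=[[0,0,0],[0,0,0],[0,0,0]], xyz=[[0,0,0.06],[0,0,0.06],[0,0,0]], hand=[1,1,1])

```text
clock: 7.53
position: [449.2, 124.0, 25.2]
ee_rot: [0.713, -0.702, -0.0, 0.0]
contact_force: [-0.4, -0.8, -0.9]
gripper_width: 0.2
grasp_force: 0.0
```

```bash
cat > g.py <<'E'
from h import *
p,R,s=pose(); print(p,s['contact_force'],s['gripper_width'],s['joints'])
W=eyes.get_image('wrist'); print(W['camera_matrix'].tolist())
X,u,v=wrist_pts(W,p,R)
for c in (308,322): print(c,[(r,*np.round(X[(u==c)&(v==r)][0],0).astype(int)) for r in range(226,260,3) if ((u==c)&(v==r)).any()])
cv2.imwrite('pics/chk2.png',cv2.resize(W['frame'][150:300,240:400,::-1],None,fx=4,fy=4,interpolation=cv2.INTER_CUBIC))
E
python3 g.py
```

```text
[449.18485342 123.96102492  25.24090914] [-0.38860363 -0.80677013 -0.85167163] 0.22925050487410523 [ 6.19246750e-01  3.53363733e-01 -6.05017421e-01 -1.44846209e-04
 -6.13069835e-01 -6.03439620e-01]
[[309.70691628693146, 0.0, 315.4461224365233], [0.0, 309.70691628693146, 198.885444539036], [0.0, 0.0, 1.0]]
308 [(226, np.int64(453), np.int64(113), np.int64(37)), (229, np.int64(453), np.int64(115), np.int64(37)), (232, np.int64(453), np.int64(117), np.int64(36)), (235, np.int64(453), np.int64(119), np.int64(35)), (238, np.int64(453), np.int64(120), np.int64(37)), (241, np.int64(453), np.int64(114), np.int64(53)), (244, np.int64(452), np.int64(115), np.int64(56)), (247, np.int64(452), np.int64(115), np.int64(59)), (250, np.int64(452), np.int64(115), np.int64(62)), (253, np.int64(452), np.int64(115), np.int64(65)), (256, np.int64(452), np.int64(114), np.int64(69)), (259, np.int64(452), np.int64(114), np.int64(72))]
322 [(226, np.int64(445), np.int64(114), np.int64(35)), (229, np.int64(445), np.int64(115), np.int64(37)), (232, np.int64(445), np.int64(117), np.int64(36)), (235, np.int64(445), np.int64(119), np.int64(36)), (238, np.int64(445), np.int64(120), np.int64(37)), (241, np.int64(446), np.int64(114), np.int64(54)), (244, np.int64(446), np.int64(115), np.int64(55)), (247, np.int64(446), np.int64(114), np.int64(60)), (250, np.int64(446), np.int64(114), np.int64(63)), (253, np.int64(446), np.int64(114), np.int64(66)), (256, np.int64(446), np.int64(115), np.int64(68)), (259, np.int64(446), np.int64(114), np.int64(72))]
```

View pics/chk2.png

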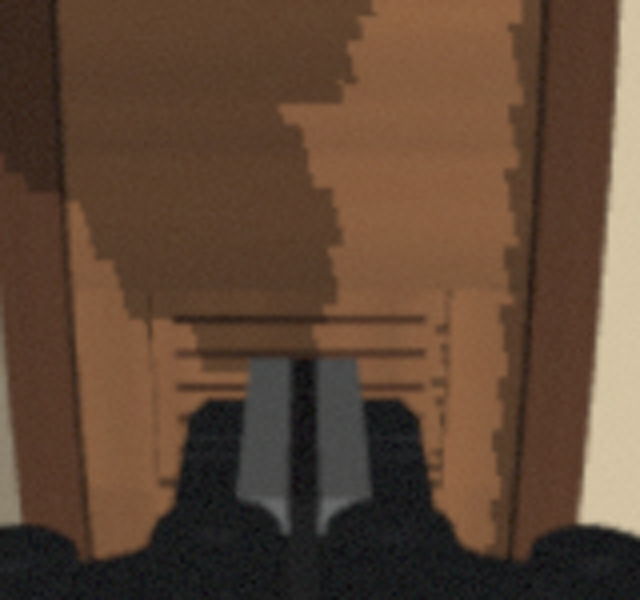

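>>> apply_moves(delta_rot=[[0,0,0],[0,0,0],[0,0,0],[0,0,0],[0,0,0],[0,0,0]], xyz=[[0,0,0.1],[0,0,0.1],[0,0,0.1],[0,0,0.08],[0,0,0],[0,0,0]], hand=[1,1,1,1,1,1])

```text
clock: 8.08
position: [449.3, 124.0, 15.9]
ee_rot: [0.713, -0.701, -0.0, 0.0]
contact_force: [-0.1, -0.3, -0.2]
gripper_width: -0.3
grasp_force: 0.0
```

>>> apply_moves(delta_rot=[[0,0,0],[0,0,0]], xyz=[[0,0,0.04],[0,0,0]], hand=[1,1])

```text
clock: 8.25
position: [449.4, 124.1, 15.0]
ee_rot: [0.713, -0.701, -0.0, 0.0]
contact_force: [-0.5, -0.1, -0.1]
gripper_width: 0.1
grasp_force: 0.0
```

>>> apply_moves(delta_rot=[[0,0,0],[0,0,0]], xyz=[[0,0,0.04],[0,0,0]], hand=[1,1])

```text
clock: 8.42
position: [449.6, 124.2, 14.2]
ee_rot: [0.713, -0.701, 0.0, -0.0]
contact_force: [-0.2, -0.0, 0.3]
gripper_width: -0.2
grasp_force: 0.1
```

>>> apply_moves(delta_rot=[[0,0,0],[0,0,0]], xyz=[[0,0,0.04],[0,0,0]], hand=[1,1])

```text
clock: 8.58
position: [449.6, 124.2, 14.0]
ee_rot: [0.713, -0.701, 0.0, -0.0]
contact_force: [-3.7, 0.8, 10.7]
gripper_width: 0.1
grasp_force: 5.2
```

>>> apply_moves(delta_rot=[[0,0,0],[0,0,0],[0,0,0],[0,0,0]], xyz=[[0.05,0,0.01],[0.06,0,0],[0.06,0,0],[0,0,0]], hand=[1,1,1,1])

```text
clock: 8.92
position: [451.3, 121.3, 14.1]
ee_rot: [0.713, -0.701, 0.001, -0.002]
contact_force: [-0.6, 2.9, 5.7]
gripper_width: 0.1
grasp_force: 3.0
```

>>> apply_moves(delta_rot=[[0,0,0],[0,0,0]], xyz=[[0,0.03,0.03],[0,0,0]], hand=[1,1])

```text
clock: 9.08
position: [451.3, 121.4, 14.0]
ee_rot: [0.713, -0.701, 0.001, -0.003]
contact_force: [-0.1, 0.5, 11.3]
gripper_width: 0.4
grasp_force: 5.6
```

>>> apply_moves(delta_rot=[[0,0,0],[0,0,0]], xyz=[[0.06,0,0.01],[0.06,0,0.005]], hand=[1,1])

```text
clock: 9.25
position: [451.6, 119.6, 13.8]
ee_rot: [0.713, -0.701, 0.001, -0.004]
contact_force: [-3.3, 7.4, 13.7]
gripper_width: 0.1
grasp_force: 6.4
```

>>> apply_moves(delta_rot=[[0,0,0],[0,0,0]], xyz=[[0.06,0,0],[0.06,0,0]], hand=[1,1])

```text
clock: 9.42
position: [451.8, 116.9, 14.0]
ee_rot: [0.713, -0.701, 0.001, -0.004]
contact_force: [-3.4, 6.6, 12.8]
gripper_width: 0.2
grasp_force: 6.2
```

>>> apply_moves(delta_rot=[[0,0,0],[0,0,0],[0,0,0],[0,0,0]], xyz=[[0.07,0,0],[0.07,0,0],[0.07,0,0],[0.07,0,0]], hand=[1,1,1,1])

```text
clock: 9.75
position: [452.4, 110.0, 13.9]
ee_rot: [0.713, -0.701, 0.001, -0.005]
contact_force: [-2.0, 7.1, 10.6]
gripper_width: -0.3
grasp_force: 5.4
```

```bash
cat > k.py <<'E'
from h import *
p,R,s=pose(); W=eyes.get_image('wrist'); X,u,v=wrist_pts(W,p,R)
b=(X[:,0]>380)&(X[:,0]<520)&(X[:,1]>-120)&(X[:,1]<90)&(X[:,2]>41)&(X[:,2]<50); print('rim y min',np.percentile(X[b,1],1),np.percentile(X[b,0],[1,99]))
b=(abs(X[:,0]-449)<20)&(X[:,1]<90)&(X[:,2]>30)&(X[:,2]<42); print('lid y min',np.percentile(X[b,1],.3),'z',X[b&(X[:,1]<60),2].mean())
T=eyes.get_image('top'); X,u,v=pts(T)
b=(X[:,0]>390)&(X[:,0]<510)&(X[:,1]>20)&(X[:,1]<320)&(X[:,2]>41)&(X[:,2]<50)
print('box rim',np.percentile(X[b,1],[.5,99.5]))
print(p,s['contact_force'],s['clock'])
E
python3 k.py
```

```text
rim y min 50.73687511642834 [411.16864596 488.97239259]
lid y min 39.75829995430675 z 37.295074839429596
box rim [ 37.17456487 285.62592398]
[452.37118496 109.99574147  13.94592654] [-1.99945939  7.06915489 10.64174244] 9.75
```

>>> apply_moves(delta_rot=[[0,0,0],[0,0,0],[0,0,0],[0,0,0]], xyz=[[0.1,0.03,0.008],[0.1,0.03,0.004],[0.1,0.03,0],[0.1,0,0]], hand=[1,1,1,1])

```text
clock: 10.18
position: [450.7, 99.6, 13.5]
ee_rot: [0.713, -0.701, 0.001, -0.005]
contact_force: [0.8, 5.5, 9.5]
gripper_width: -0.2
grasp_force: 4.6
```

>>> apply_moves(delta_rot=[[0,0,0],[0,0,0],[0,0,0],[0,0,0]], xyz=[[0.12,0,0.005],[0.12,0,0],[0.12,0,0],[0.12,0,0]], hand=[1,1,1,1])

```text
clock: 10.52
position: [451.2, 87.6, 13.6]
ee_rot: [0.713, -0.701, 0.002, -0.005]
contact_force: [0.2, 5.8, 10.3]
gripper_width: 0.2
grasp_force: 5.0
```

>>> apply_moves(delta_rot=[[0,0,0],[0,0,0],[0,0,0],[0,0,0],[0,0,0]], xyz=[[0.15,0.01,0.005],[0.15,0.01,0.005],[0.15,0,0],[0.15,0,0],[0.15,0,0]], hand=[1,1,1,1,1])

```text
clock: 10.93
position: [451.5, 68.9, 13.5]
ee_rot: [0.713, -0.701, 0.002, -0.005]
contact_force: [0.4, 5.9, 12.0]
gripper_width: -0.1
grasp_force: 5.7
```

>>> apply_moves(delta_rot=[[0,0,0],[0,0,0],[0,0,0],[0,0,0],[0,0,0]], xyz=[[0.15,0.01,0.005],[0.15,0,0],[0.15,0,0],[0.15,0,0],[0,0,0]], hand=[1,1,1,1,1])

```text
clock: 11.35
position: [451.7, 53.4, 13.5]
ee_rot: [0.713, -0.701, 0.002, -0.005]
contact_force: [1.0, 3.4, 11.6]
gripper_width: 0.3
grasp_force: 5.9
```

```bash
python3 k.py
```

```text
rim y min 43.19315179602707 [411.56648546 489.00304275]
lid y min -16.225920545971693 z 37.15446324428641
box rim [ 24.18899632 285.75421066]
[451.69684737  53.43137521  13.53413625] [ 1.03566935  3.37305156 11.57114254] 11.35
```

>>> apply_moves(delta_rot=[[0,0,0],[0,0,0],[0,0,0],[0,0,0],[0,0,0],[0,0,0],[0,0,0]], xyz=[[0,0,-0.6],[0,0,-0.8],[0.5,0.1,-0.6],[0.7,0,0],[0.4,0,0],[0,0,0],[0,0,0]], hand=[1,1,-1,-1,-1,-1,-1])

```text
clock: 12.03
position: [444.6, 10.5, 60.5]
ee_rot: [0.712, -0.702, -0.0, 0.0]
contact_force: [-0.1, 0.2, -0.4]
gripper_width: 60.7
grasp_force: 0.0
```

```bash
cat > l.py <<'E'
from h import *
p,R,s=pose(); print(p,s['gripper_width'],s['contact_force'])
W=eyes.get_image('wrist'); X,u,v=wrist_pts(W,p,R); L=(X-p)@R
b=(L[:,0]>-20)&(L[:,0]<25)&(abs(L[:,1])>15)&(abs(L[:,1])<70)&(L[:,2]<5)&(L[:,2]>-70)
for lo,hi in((-70,-15),(15,70)):
    k=b&(L[:,1]>lo)&(L[:,1]<hi); 
    if k.sum(): i=np.argsort(L[k,2])[-15:]; print('tip tool',np.round(np.median(L[k][i],0),1),'max',L[k,2].max(),'min|y|',abs(L[k,1]).min(),abs(L[k&(L[:,2]>-45),1]).max() )
b=(X[:,1]<40)&(X[:,1]>-60)&(abs(X[:,0]-449)<60)&(X[:,2]>28)&(X[:,2]<43); print('lid',rect(X[b]),X[b,2].mean(),X[b,1].min())
for y in range(-14,40,8):
    k=b&(abs(X[:,1]-y)<4); print(y,np.round(np.percentile(X[k,0],[.5,99.5]),1),X[k,2].mean())
save(W,'w3.png')
E
python3 l.py
```

```text
[444.58693287  10.54843264  60.45490368] 60.73044795774766 [-0.09129697  0.16389966 -0.41133745]
tip tool [ -5.5 -29.8 -27.5] max -26.235742972229566 min|y| 29.180621217252376 43.63645158653235
tip tool [ -6.1  30.7 -27.6] max -26.880866127234253 min|y| 30.000655430526017 44.19060490271869
lid (array([450.2,  11.5]), array([67.1, 57. ]), 0.29) 37.28268617538051 -17.133330995766933
-14 [417.4 483.4] 37.01532565041731
-6 [417.4 483.2] 37.32398767695799
2 [417.1 483.4] 37.33588356635377
10 [417.8 483.2] 37.359980663998385
18 [417.2 482.7] 37.28485159301409
26 [417.4 482.8] 37.34521602995277
34 [416.8 483.1] 37.325834109921196
```

View pics/w3.png

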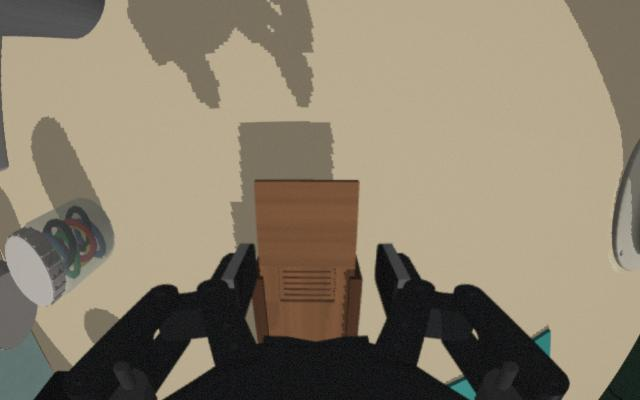

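>>> apply_moves(delta_rot=[[0,0,0],[0,0,0]], xyz=[[0,-0.2,0.3],[0,0,0]], hand=[-1,-1])

```text
clock: 12.25
position: [450.2, 11.4, 52.0]
ee_rot: [0.713, -0.701, -0.0, 0.001]
contact_force: [-0.5, 0.1, -0.3]
gripper_width: 85.4
grasp_force: 0.0
```

```bash
python3 pl.py 450.2 11 4.5; python3 l.py | head -3
```

```text
shift units [ 0.017 -0.004  1.901] rot units [ 0.015 -0.005  0.022] pos [450.2  11.4  52. ] F [-0.5  0.1 -0.3] t 12.25
[450.15801819  11.44224789  52.03097782] 85.38848115908188 [-0.53973594  0.09182262 -0.27994986]
tip tool [ -0.3 -42.3 -35.1] max -34.73294781416153 min|y| 41.429665355267716 56.29885599030124
tip tool [ -4.6  43.1 -35.5] max -34.446619762174016 min|y| 42.46469707093984 55.8980017872832
```

>>> apply_moves(delta_rot=[[0,0,0.02],[0,0,0],[0,0,0],[0,0,0],[0,0,0],[0,0,0]], xyz=[[0,0,0.6],[0,0,0.6],[0,0,0.5],[0,0,0.2],[0,0,0],[0,0,0]], hand=[-1,-1,-1,-1,-1,-1])

```text
clock: 12.8
position: [450.1, 11.3, 5.8]
ee_rot: [0.712, -0.702, -0.0, 0.0]
contact_force: [0.0, 0.9, 0.5]
gripper_width: 85.4
grasp_force: 0.0
```

>>> apply_moves(delta_rot=[[0,0,0],[0,0,0],[0,0,0],[0,0,0],[0,0,0]], xyz=[[0,0,0],[0,0,0],[0,0,0],[0,0,0],[0,0,0]], hand=[-0.55,-0.55,1,1,1])

```text
clock: 13.22
position: [450.7, 11.3, 7.4]
ee_rot: [0.712, -0.702, 0.001, -0.001]
contact_force: [-2.0, 0.1, 8.1]
gripper_width: 62.7
grasp_force: 66.4
```

```bash
python3 l.py; python3 pl.py 450.2 11 4.5
```

```text
[450.65854498  11.31978802   7.41302253] 62.70771009696648 [-1.99085128  0.11689513  8.05106525]
tip tool [ 18.8 -26.6 -27.8] max -27.33415018673867 min|y| 15.006328302850633 44.94411264130653
tip tool [ 13.6  22.9 -27.8] max -27.120232624524135 min|y| 15.018587953847407 45.15726852077236
lid (array([450.4,  11.3]), array([87.1, 57.4]), 0.06) 36.84931227142029 -17.458342176273966
-14 [417.5 483.1] 36.05938773933991
-6 [417.2 483.2] 36.72572224793733
2 [413.1 486.5] 37.04980601777584
10 [418.4 481.9] 37.05630569209583
18 [418.5 481.5] 37.08674581611358
26 [417.4 481.9] 37.07292499540636
34 [417.1 482.7] 37.11393542030017
shift units [0.013 0.019 0.117] rot units [-0.019  0.005  0.004] pos [450.7  11.3   7.4] F [-1.7  0.6  7.7] t 13.27
```

>>> apply_moves(delta_rot=[[0,0,0],[0,0,0],[0,0,0],[0,0,0],[0,0,0],[0,0,0]], xyz=[[0,0,0],[0,0,0],[0,0,0],[0,0,0.15],[0,0,0],[0,0,0]], hand=[-0.9,-0.9,-0.9,-0.9,-0.9,-0.9])

```text
clock: 13.77
position: [449.6, 11.0, 1.8]
ee_rot: [0.712, -0.702, -0.0, 0.0]
contact_force: [0.7, 0.5, -0.4]
gripper_width: 81.0
grasp_force: 0.0
```

```bash
python3 l.py; python3 pl.py 450.2 11 1.5
```

```text
[449.64799029  10.9663351    1.75920194] 80.9690268019075 [ 0.73276087  0.48957076 -0.3962802 ]
tip tool [ 16.5 -50.2   4. ] max 4.2472120007022065 min|y| 15.001020927534647 69.98692446545088
tip tool [15.8 52.1  4.3] max 4.7477613200257744 min|y| 15.020045847558182 69.99453553614036
lid (array([449.3,  11.4]), array([105.8,  57.3]), 0.08) 37.31815250881156 -17.329239779727203
-14 [417.7 483.3] 36.78859524186579
-6 [417.4 483.2] 37.3442875797677
2 [403.5 494.6] 37.58782873149091
10 [408.4 490.2] 37.45306148031251
18 [408.3 490. ] 37.47291092582734
26 [416.8 489.6] 37.344431318863755
34 [417.  482.7] 37.321643540300634
shift units [-0.    -0.018  0.014] rot units [ 0.007 -0.003 -0.002] pos [449.7  11.    1.8] F [-0.6 -0.  -0.8] t 13.82
```

>>> apply_moves(delta_rot=[[0,0,0],[0,0,0],[0,0,0],[0,0,0]], xyz=[[0,-0.02,0],[0,0,0],[0,0,0],[0,0,0]], hand=[-0.6,-0.6,1,1])

```text
clock: 14.15
position: [450.7, 11.2, 2.5]
ee_rot: [0.712, -0.702, 0.0, -0.0]
contact_force: [-0.4, -1.4, 3.7]
gripper_width: 64.3
grasp_force: 65.1
```

>>> apply_moves(delta_rot=[[0,0,0],[0,0,0],[0,0,0],[0,0,0]], xyz=[[0.1,0,0],[0.15,0,0],[0.15,0,0],[0,0,0]], hand=[1,1,1,1])

```text
clock: 14.48
position: [451.0, 0.6, 2.3]
ee_rot: [0.712, -0.702, 0.0, -0.0]
contact_force: [1.6, -0.5, 3.0]
gripper_width: 64.5
grasp_force: 65.2
```

```bash
python3 l.py|tail -7; python3 k.py; python3 -c "
import cv2;a=cv2.imread('pics/w3.png');cv2.imwrite('pics/w4.png',cv2.resize(a[130:380,170:450],None,fx=2.4,fy=2.4))"
```

```text
-14 [417.6 483.5] 36.62662203024135
-6 [407.1 494.4] 37.107350639212335
2 [418.1 483. ] 36.91822480228745
10 [418.2 482.7] 36.95058556377076
18 [417.3 483.4] 36.92113739754326
26 [417.3 483. ] 37.009144145131266
34 [417.1 483. ] 36.495274948754876
rim y min -9.89847528528236 [405.19913642 496.18173127]
lid y min -27.364421970479487 z 36.497979497351885
box rim [ 46.66401001 285.98036432]
[451.06434463   0.62482259   2.33341746] [ 1.97475487 -1.83017075  2.18773488] 14.5333
```

View pics/w4.png

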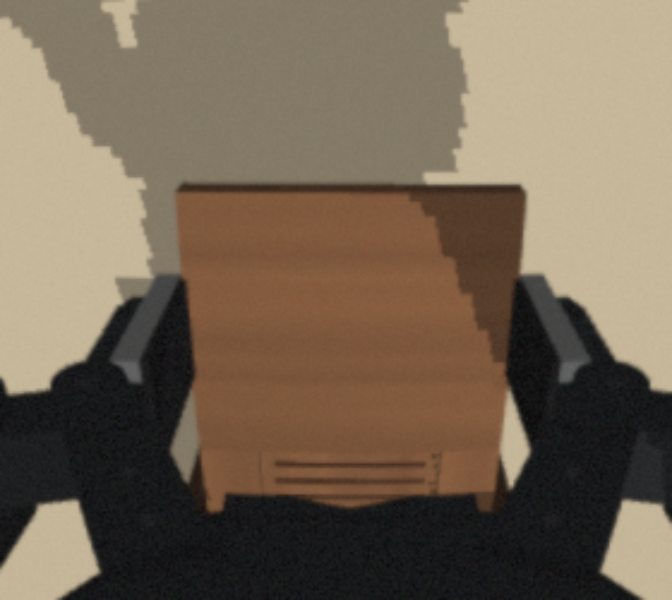

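>>> apply_moves(delta_rot=[[0,0,0],[0,0,0],[0,0,0],[0,0,0],[0,0,0],[0,0,0],[0,0,0],[0,0,0]], xyz=[[0.2,0,-0.01],[0.4,0,-0.01],[0.5,0,0],[0.5,0,0],[0.5,0,0],[0.5,0,0],[0.5,0,0],[0.4,0,0]], hand=[1,1,1,1,1,1,1,1])

```text
clock: 15.3
position: [450.9, -87.7, 2.2]
ee_rot: [0.712, -0.703, -0.001, 0.001]
contact_force: [0.5, 0.5, 0.2]
gripper_width: 64.6
grasp_force: 65.7
```

>>> apply_moves(delta_rot=[[0,0,0],[0,0,0],[0,0,0],[0,0,0],[0,0,0],[0,0,0],[0,0,0],[0,0,0],[0,0,0],[0,0,0]], xyz=[[0.4,0,0],[0.4,0,0],[0.4,0,0],[0.4,0,0],[0.4,0,0],[0.5,0,0],[0.5,0,0],[0.5,0,0],[0.2,0,0],[0,0,0]], hand=[1,1,1,1,1,1,1,1,1,1])

```text
clock: 16.13
position: [452.8, -180.0, 2.5]
ee_rot: [0.711, -0.703, -0.0, 0.0]
contact_force: [0.7, 0.2, -0.3]
gripper_width: 64.2
grasp_force: 65.9
```

```bash
cat > m.py <<'E'
from h import *
p,R,s=pose(); print(p,R[2],s['contact_force'],s['gripper_width'],s['grasp_force'],s['clock'])
T=eyes.get_image('top'); X,u,v=pts(T); c=T['frame'][v,u].astype(int)
b=(X[:,0]>390)&(X[:,0]<510)&(X[:,1]>20)&(X[:,1]<320)&(X[:,2]>41)&(X[:,2]<50); print('box rim',rect(X[b]),np.percentile(X[b,1],[.5,99.5]))
b=(abs(X[:,0]-451)<25)&(X[:,1]<46)&(X[:,1]>-230)&(X[:,2]<60)&(c[:,0]>c[:,2]*1.7)
for y in range(-210,60,15):
    k=b&(abs(X[:,1]-y)<7.5)
    if k.sum(): print(y,k.sum(),round(float(np.median(X[k,2])),1),end='; ')
print('ends',np.percentile(X[b,1],[.5,99.5]))
cv2.imwrite('pics/m%d.png'%(s['clock']*100),cv2.resize(T['frame'][150:270,200:400,::-1],None,fx=4,fy=4))
E
python3 m.py
```

```text
[ 452.84813415 -179.95905277    2.47379786] [-7.06439826e-06  2.68823407e-04 -9.99999964e-01] [ 0.69888245  0.20615415 -0.30251186] 64.15512945664732 65.9147921204567 16.1333
box rim (array([448.5, 166.7]), array([ 78.7, 239.1]), 0.78) [ 47.19743372 285.72760814]
-165 29 36.7; -150 44 34.8; -135 42 35.7; -120 41 35.3; -105 40 35.6; -90 34 36.8; -75 4 35.4; ends [-171.24169342  -81.64086283]
```

>>> apply_moves(delta_rot=[[0,0,0],[0,0,0],[0,0,0],[0,0,0],[0,0,0],[0,0,0]], xyz=[[0,0,0.3],[0,0,0.4],[0,0,0.3],[0,0,0.12],[0,0,0.04],[0,0,0]], hand=[1,1,1,1,1,1])

```text
clock: 16.68
position: [452.9, -178.6, -26.8]
ee_rot: [0.712, -0.702, -0.0, 0.0]
contact_force: [1.0, -0.2, -0.8]
gripper_width: 64.4
grasp_force: 66.0
```

>>> apply_moves(delta_rot=[[0,0,0],[0,0,0]], xyz=[[0,0,0.04],[0,0,0]], hand=[1,1])

```text
clock: 16.85
position: [453.3, -178.8, -27.2]
ee_rot: [0.712, -0.702, 0.0, -0.0]
contact_force: [-0.0, 0.0, -0.7]
gripper_width: 64.5
grasp_force: 66.0
```

>>> apply_moves(delta_rot=[[0,0,0],[0,0,0]], xyz=[[0,0,0.03],[0,0,0]], hand=[1,1])

```text
clock: 17.02
position: [453.2, -178.9, -27.9]
ee_rot: [0.712, -0.702, 0.0, -0.0]
contact_force: [-0.5, -0.6, -0.4]
gripper_width: 64.7
grasp_force: 66.0
```

>>> apply_moves(delta_rot=[[0,0,0],[0,0,0]], xyz=[[0,0,0.04],[0,0,0]], hand=[1,1])

```text
clock: 17.18
position: [453.3, -178.9, -28.4]
ee_rot: [0.712, -0.702, 0.0, -0.0]
contact_force: [-1.2, 1.1, 5.6]
gripper_width: 64.4
grasp_force: 69.0
```

>>> apply_moves(delta_rot=[[0,0,0],[0,0,0]], xyz=[[0,0,0.04],[0,0,0]], hand=[1,1])

```text
clock: 17.35
position: [453.3, -178.9, -28.5]
ee_rot: [0.712, -0.702, 0.0, -0.0]
contact_force: [-3.1, 2.0, 13.0]
gripper_width: 64.3
grasp_force: 73.6
```

>>> apply_moves(delta_rot=[[0,0,0],[0,0,0],[0,0,0],[0,0,0],[0,0,0],[0,0,0],[0,0,0],[0,0,0],[0,0,0],[0,0,0]], xyz=[[0,0,-0.04],[0,0,0],[0,0,0],[0,0,0],[0,0,-0.2],[0,0,-0.6],[0,0,-1],[0,0,-1],[0,0,-1],[0,0,0]], hand=[1,-0.9,-0.9,-0.9,-0.9,-0.9,-0.9,-0.9,-0.9,-0.9])

```text
clock: 18.18
position: [456.6, -179.5, 70.7]
ee_rot: [0.712, -0.702, 0.004, -0.003]
contact_force: [0.3, -0.0, -0.1]
gripper_width: 80.9
grasp_force: 0.0
```

```bash
cat > n.py <<'E'
from h import *
p,R,s=pose(); print(p,s['clock'])
W=eyes.get_image('wrist'); X,u,v=wrist_pts(W,p,R); 
b=(abs(X[:,0]-452)<50)&(X[:,1]<30)&(X[:,1]>-260)&(X[:,2]>3.2)&(X[:,2]<15)
print('lid vis',rect(X[b]),np.percentile(X[b,2],[5,50,95]))
T=eyes.get_image('top'); X,u,v=pts(T)
b=(abs(X[:,0]-452)<38)&(X[:,1]<46)&(X[:,1]>-230)&(X[:,2]<14)&(X[:,2]>3.5); print('lid top',rect(X[b]),b.sum())
b=(X[:,0]>405)&(X[:,0]<492)&(X[:,1]>20)&(X[:,1]<320)&(X[:,2]>41)&(X[:,2]<50); print('box rim',rect(X[b]))
b=(abs(X[:,0]-449)<24)&(X[:,1]>56)&(X[:,1]<275)
for y in range(60,280,10):
    k=b&(abs(X[:,1]-y)<5); q=k&(X[:,2]>18)&(X[:,2]<36); print(y,np.round(np.median(X[k,2])),np.round(X[k,2].max()),q.sum(),np.round(np.median(X[q,0]),1) if q.sum() else '',end='; ')
cv2.imwrite('pics/n.png',cv2.resize(T['frame'][150:270,210:410,::-1],None,fx=4,fy=4,interpolation=cv2.INTER_CUBIC))
E
python3 n.py
```

```text
[ 456.59807938 -179.45816036   70.72916143] 18.1833
lid vis (array([ 454.3, -150.1]), array([ 76.4, 224.4]), 4.43) [3.7866479  5.23018432 6.28294157]
lid top (array([440. , -91.8]), array([273. ,  47.9]), 88.47) 338
box rim (array([448.8, 166.9]), array([ 78.5, 239.1]), 0.95)
60 7.0 13.0 0 ; 70 7.0 31.0 12 449.7; 80 9.0 33.0 15 450.9; 90 9.0 28.0 13 449.3; 100 8.0 33.0 10 447.7; 110 17.0 31.0 25 452.1; 120 8.0 31.0 9 449.8; 130 7.0 29.0 12 449.7; 140 9.0 30.0 15 447.7; 150 8.0 31.0 12 449.1; 160 8.0 31.0 13 447.8; 170 7.0 28.0 9 448.4; 180 9.0 31.0 13 448.1; 190 15.0 31.0 18 450.0; 200 9.0 32.0 13 446.1; 210 9.0 33.0 14 447.6; 220 7.0 29.0 12 446.7; 230 7.0 27.0 9 447.3; 240 7.0 24.0 4 447.8; 250 7.0 24.0 1 447.6; 260 8.0 37.0 16 445.9; 270 10.0 34.0 20 449.7;
```

View pics/n.png

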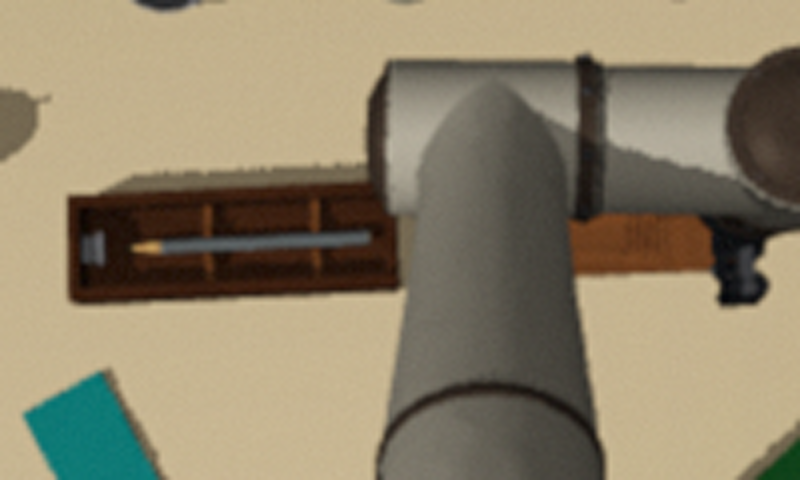

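>>> apply_moves(delta_rot=[[0,0,0],[0,0,0],[0,0,0],[0,0,0],[0,0,0],[0,0,0],[0,0,0],[0,0,0],[0,0,0],[0,0,0],[0,0,0],[0,0,0],[0,0,0],[0,0,0],[0,0,0],[0,0,0]], xyz=[[-0.6,0,-0.8],[-1,0,-0.8],[-1,0,-0.8],[-1,0,0],[-1,0,0],[-1,0,0],[-1,0,0],[-1,0,0],[-1,0,0],[-1,0,0],[-1,0,0],[-1,0,0],[-1,0.2,0],[-1,0.1,0],[-0.8,0,0],[0,0,0]], hand=[0.45,0.45,0.45,0.45,0.45,0.45,0.45,0.45,0.45,0.45,0.45,0.45,0.45,0.45,0.45,0.45])

```text
clock: 19.62
position: [440.4, 183.5, 124.8]
ee_rot: [0.713, -0.701, -0.0, 0.001]
contact_force: [1.1, -0.9, 0.3]
gripper_width: 23.3
grasp_force: 0.0
```

```bash
cat > o.py <<'E'
from h import *
p,R,s=pose(); print(p,s['clock'],s['gripper_width'])
W=eyes.get_image('wrist'); X,u,v=wrist_pts(W,p,R); 
b=(X[:,0]>405)&(X[:,0]<492)&(X[:,1]>20)&(X[:,1]<320)&(X[:,2]>41)&(X[:,2]<50); print('box rim',rect(X[b]))
for nm in ('pencil_center','pencil_point','pencil_foot'):
  for r in nets.masks_of(nm,W)[:2]:
    Y,_,_=wrist_pts(W,p,R,r['region']); k=(Y[:,2]>19)&(Y[:,2]<33)
    print(nm,round(r['score'],2),r['bbox'],rect(Y[k]) if k.sum()>5 else '',np.percentile(Y[:,1],[1,99]),np.percentile(Y[:,2],[50,90]))
b=(abs(X[:,0]-449)<20)&(X[:,1]>52)&(X[:,1]<275)&(X[:,2]>15)&(X[:,2]<34)
for y in range(56,250,6):
    q=b&(abs(X[:,1]-y)<3); print(y,q.sum(),np.round(np.median(X[q],0)[[0,2]],1) if q.sum() else '',np.round(np.percentile(X[q,0],[2,98])) if q.sum() else '',end='; ')
save(W,'w5.png')
plan([448,190,100],Rdown(np.radians(.8)))
E
python3 o.py
```

```text
[440.41562049 183.4727249  124.7506326 ] 19.6167 23.332755237930144
box rim (array([448.6, 170.7]), array([ 79. , 240.3]), 1.06)
pencil_center 0.56 [298.3, 61.4, 311.1, 259.3] (array([449.3, 160.6]), array([ 10.2, 179.6]), 0.96) [ 72.74608415 246.32086082] [26.52779052 27.83936753]
pencil_point 0.87 [297.7, 61.3, 314.5, 257.3] (array([449.1, 160.8]), array([  9.7, 180.1]), 0.86) [ 72.76952418 246.21632694] [26.58930018 27.85863284]
pencil_point 0.18 [253.4, 33.9, 358.7, 306.0] (array([448.8, 167.2]), array([ 62.7, 233.1]), 1.05) [ 52.71417977 285.26108369] [ 8.44609855 43.51702812]
pencil_foot 0.94 [300.2, 61.3, 311.5, 259.6] (array([449.3, 160.2]), array([ 10.2, 178.8]), 0.96) [ 72.75515516 244.0267827 ] [26.69135811 27.8986613 ]
pencil_foot 0.36 [217.8, 345.3, 231.7, 360.9]  [170.82309476 377.64615134] [45.89880458 49.89275455]
56 481 [449.1  30.9] [430. 468.]; 62 4 [449.3  20.3] [442. 452.]; 68 7 [449.9  26.4] [447. 454.]; 74 77 [450.5  26.9] [446. 455.]; 80 85 [450.4  26.8] [446. 455.]; 86 85 [449.6  26.6] [445. 455.]; 92 88 [450.2  26.7] [445. 455.]; 98 81 [449.4  26.7] [445. 45
[... 273 characters left out ...]
4.]; 152 83 [449.4  26.6] [444. 454.]; 158 82 [448.6  26.7] [444. 454.]; 164 79 [448.5  26.7] [444. 454.]; 170 73 [448.4  26.8] [444. 453.]; 176 75 [448.4  26.8] [444. 453.]; 182 71 [448.3  26.8] [444. 453.]; 188 227 [448.2  21.6] [430. 468.]; 194 140 [448.2  24.3] [430. 468.]; 200 69 [448.2  26.7] [444. 453.]; 206 66 [448.1  26.5] [444. 453.]; 212 71 [448.1  26.7] [444. 453.]; 218 67 [448.   26.7] [443. 453.]; 224 64 [448.   26.4] [443. 453.]; 230 51 [447.9  26.1] [443. 452.]; 236 36 [447.   25.2] [444. 450.]; 242 28 [447.   24.7] [445. 449.]; 248 28 [446.9  23.9] [445. 449.]; shift units [-0.397 -0.328  1.   ] rot units [ 0.018 -0.013 -0.008] pos [440. 180. 125.] F [-0.5  0.7  0.3] t 19.82
```

View pics/w5.png

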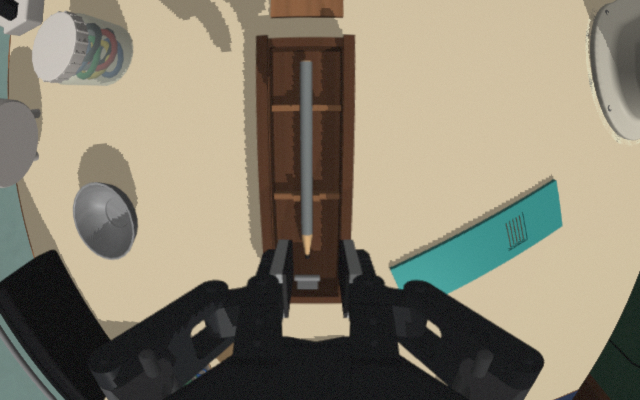

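>>> apply_moves(delta_rot=[[0,0,0],[0,0,0],[0,0,0],[0,0,0]], xyz=[[-0.6,-0.32,0.8],[-0.52,0,0.8],[0,0,0.4],[0,0,0]], hand=[0.5,0.5,0.5,0.5])

```text
clock: 20.15
position: [446.7, 207.1, 73.3]
ee_rot: [0.711, -0.703, -0.0, 0.003]
contact_force: [0.3, -0.5, -0.7]
gripper_width: 21.4
grasp_force: 0.0
```

>>> apply_moves(delta_rot=[[0,0,0]], xyz=[[0,0,0]], hand=[0.5])

```text
clock: 20.23
position: [447.9, 207.8, 75.4]
ee_rot: [0.712, -0.703, 0.0, 0.001]
contact_force: [-0.5, 0.1, 0.7]
gripper_width: 21.4
grasp_force: 0.0
```

```bash
cat > q.py <<'E'
from h import *
p,R,s=pose(); print(p,s['clock'],s['gripper_width'])
W=eyes.get_image('wrist'); X,u,v=wrist_pts(W,p,R); L=(X-p)@R
b=(L[:,0]>-30)&(L[:,0]<25)&(X[:,2]>46)&(abs(L[:,1])<70)
for z in range(-80,-15,5):
    k=b&(L[:,2]>z)&(L[:,2]<=z+5)
    if k.sum(): print(z,np.round([L[k,1].min(),L[k,1].max(),L[k,0].max()]),end='; ')
b=(X[:,0]>405)&(X[:,0]<492)&(X[:,1]>20)&(X[:,1]<320)&(X[:,2]>41)&(X[:,2]<46)&(v<230); print('rim y min',np.percentile(X[b,1],1),np.percentile(X[b,0],[1,99]))
b=(abs(X[:,0]-449)<12)&(X[:,1]>52)&(X[:,1]<275)&(X[:,2]>24)&(X[:,2]<30)
print('pencil y min',np.percentile(X[b,1],1)); k=b&(abs(X[:,1]-205)<10); print(np.median(X[k],0),np.percentile(X[k,0],[2,98]))
plan([448,208,-11],Rdown(np.radians(.9)))
E
python3 q.py
```

```text
[447.92014864 207.84752064  75.39035996] 20.2333 21.36576412351406
-80 [-47.  47.  13.]; -75 [-45.  45.  13.]; -70 [-42.  42.  13.]; -65 [-31.  32.  12.]; -60 [-17.  20.  11.]; -55 [-24.  25.  10.]; -50 [-24.  25.  11.]; -45 [-24.  25.  10.]; -40 [-24.  25.  11.]; -35 [-24.  25.  11.]; -30 [-22.  23.  10.]; -25 [-10.  11.   8.]; rim y min 63.968973097304826 [409.77822387 488.34093942]
pencil y min 58.50244143305297
[447.82193417 204.73132374  26.80401052] [443.41579572 452.23805146]
shift units [0.011 0.02  3.487] rot units [-0.001 -0.003 -0.028] pos [448.5 208.3  76.2] F [-0.  1. -0.] t 20.28
```

>>> apply_moves(delta_rot=[[0,0,-0.03],[0,0,0],[0,0,0],[0,0,0],[0,0,0],[0,0,0]], xyz=[[0,0,0.7],[0,0,0.8],[0,0,0.7],[0,0,0.6],[0,0,0.3],[0,0,0]], hand=[0.56,0.56,0.56,0.56,0.56,0.56])

```text
clock: 20.78
position: [447.9, 208.2, -2.2]
ee_rot: [0.713, -0.701, -0.0, 0.001]
contact_force: [-0.2, -0.1, -0.3]
gripper_width: 18.7
grasp_force: 0.0
```

```bash
python3 pl.py 448 208 -11
```

```text
shift units [ 0.009 -0.004  0.352] rot units [ 0.013 -0.012  0.02 ] pos [447.9 208.2  -2.2] F [-0.2 -0.1 -0.3] t 20.78
```

>>> apply_moves(delta_rot=[[0,0,0],[0,0,0],[0,0,0]], xyz=[[0,0,0.2],[0,0,0.12],[0,0,0]], hand=[0.56,0.56,0.56])

```text
clock: 21.03
position: [448.4, 209.2, -9.3]
ee_rot: [0.713, -0.701, 0.0, -0.0]
contact_force: [-0.7, -0.4, -0.0]
gripper_width: 18.9
grasp_force: 0.0
```

>>> apply_moves(delta_rot=[[0,0,0],[0,0,0],[0,0,0],[0,0,0]], xyz=[[0,0,0],[0,0,0],[0,0,0],[0,0,0]], hand=[1,1,1,1])

```text
clock: 21.37
position: [448.5, 209.3, -9.2]
ee_rot: [0.713, -0.701, 0.0, -0.0]
contact_force: [0.1, 0.6, 2.1]
gripper_width: 7.4
grasp_force: 58.7
```

>>> apply_moves(delta_rot=[[0,0,0],[0,0,0],[0,0,0],[0,0,0],[0,0,0],[0,0,0],[0,0,0],[0,0,0],[0,0,0],[0,0,0],[0,0,0],[0,0,0],[0,0,0]], xyz=[[0,0,-0.2],[0,0,-0.4],[0,0,-0.8],[0,0,-1],[0,0,-1],[0,0,-1],[0,0,-1],[0,0,-1],[0,0,-1],[0,0,-1],[0,0,-1],[0,0,-1],[0,0,-1]], hand=[1,1,1,1,1,1,1,1,1,1,1,1,1])

```text
clock: 22.45
position: [447.7, 208.8, 277.0]
ee_rot: [0.713, -0.701, -0.0, -0.0]
contact_force: [0.9, 0.4, 0.4]
gripper_width: 7.6
grasp_force: 59.3
```

>>> apply_moves(delta_rot=[[0,0,0],[0,0,0],[0,0,0],[0,0,0],[0,0,0],[0,0,0],[0,0,0],[0,0,0],[0,0,0],[0,0,0],[0,0,0],[0,0,0],[0,0,0],[0,0,0]], xyz=[[0.9,-0.6,0],[0.9,-0.6,0],[0.9,-0.6,0],[0.9,-0.6,0],[0.9,-0.6,0],[0.9,-0.6,0],[0.9,-0.6,0],[0.9,-0.6,0],[0.9,-0.6,0],[0.9,-0.6,0],[0.9,-0.6,0],[0.9,-0.6,0],[0.9,-0.6,0],[0.9,-0.6,0]], hand=[1,1,1,1,1,1,1,1,1,1,1,1,1,1])

```text
clock: 23.62
position: [663.8, -103.4, 275.5]
ee_rot: [0.713, -0.701, -0.0, 0.0]
contact_force: [0.1, -0.3, -0.2]
gripper_width: 7.2
grasp_force: 59.3
```

>>> apply_moves(delta_rot=[[0,-0.5,0],[0,-1,0],[0,-1,0],[0,-1,0],[0,-1,0]], xyz=[[0,0,0],[0,0,0],[0,0,0],[0,0,0],[0,0,0]], hand=[1,1,1,1,1])

```text
clock: 24.03
position: [663.7, -102.1, 276.7]
ee_rot: [0.693, -0.681, -0.167, -0.166]
contact_force: [-0.4, -0.4, -0.4]
gripper_width: 7.7
grasp_force: 59.2
```

```bash
cat > r.py <<'E'
from h import *
l=np.radians(20); x=np.array([0,-np.sin(l),-np.cos(l)]);y=np.array([-1.,0,0]); Rt=np.stack([x,y,np.cross(x,y)],1)
p,R,s=pose(); print(np.round(p,1),np.round(R,3).tolist(),np.round(s['joints'],2),s['gripper_width'])
plan([655.3,-106.7,255],Rt)
E
python3 r.py
```

```text
[ 663.7 -102.1  276.7] [[0.017, -1.0, -0.006], [-0.889, -0.018, 0.458], [-0.458, -0.002, -0.889]] [-0.16  0.51  0.47 -0.47 -1.61  0.18] 7.730059558214391
shift units [0.556 0.342 0.691] rot units [ 0.116 -7.121  0.133] pos [ 663.7 -102.1  276.7] F [-0.4 -0.4 -0.4] t 24.03
```

>>> apply_moves(delta_rot=[[0,-1,0],[0,-1,0],[0,-1,0],[0,-1,0],[0,-1,0],[0,-1,0],[0,-1,0],[0.1,-0.12,0.13],[0,0,0]], xyz=[[0,0,0],[0,0,0],[0,0,0],[0,0,0],[0,0,0],[0,0,0],[0,0,0],[0,0,0],[0,0,0]], hand=[1,1,1,1,1,1,1,1,1])

```text
clock: 24.78
position: [662.9, -103.8, 272.7]
ee_rot: [-0.577, 0.583, 0.408, 0.4]
contact_force: [0.0, 0.6, -0.0]
gripper_width: 7.6
grasp_force: 59.3
```

```bash
python3 r.py
cat > t.py <<'E'
from h import *
p,R,s=pose()
S=eyes.get_image('scene'); T=eyes.get_image('top'); X,u,v=pts(T)
b=(X[:,0]>605)&(X[:,0]<705)&(X[:,1]>-225)&(X[:,1]<-115)&(X[:,2]>104)&(X[:,2]<118); print('rim T',b.sum(),cv2.minEnclosingCircle(X[b][:,:2].astype(np.float32)))
X,u,v=pts(S)
b=(X[:,0]>605)&(X[:,0]<705)&(X[:,1]>-225)&(X[:,1]<-115)&(X[:,2]>100)&(X[:,2]<114); print('rim S',b.sum(),cv2.minEnclosingCircle(X[b][:,:2].astype(np.float32)))
for n,P in(('S',S),('T',T)):
  for r in nets.masks_of('pencil_point',P)[:2]:
    Y,_,_=pts(P,r['region']); L=(Y-p)@R; k=(abs(L[:,1])<15)&(abs(L[:,2]+32)<25)
    print(n,r['score'],r['bbox'],k.sum(),np.round(np.percentile(L[k],[2,50,98],axis=0),1).tolist() if k.sum()>3 else '')
b=S['frame'][190:330,200:390,::-1]; cv2.imwrite('pics/s%d.png'%(s['clock']*100),cv2.resize(b,None,fx=4,fy=4,interpolation=cv2.INTER_CUBIC))
E
python3 t.py; ls pics
```

```text
[ 662.9 -103.8  272.7] [[-0.014, -1.0, -0.005], [-0.346, 0.001, 0.938], [-0.938, 0.015, -0.346]] [-0.46  0.73  0.59 -1.13 -1.95  0.29] 7.560847659942999
shift units [0.709 0.294 0.137] rot units [ 0.043 -0.042 -0.132] pos [ 662.9 -103.8  272.7] F [ 0.   0.6 -0. ] t 24.78
rim T 111 ((655.7064208984375, -171.3171844482422), 38.162200927734375)
rim S 0 ((0.0, 0.0), 0.0)
T 0.22 [321.2, 198.1, 330.2, 220.2] 0 
chk1.png
chk2.png
m1613.png
n.png
rec.png
s2478.png
scene.png
t1.png
top.png
w1.png
w3.png
w4.png
w5.png
```

```bash
cat > w.py <<'E'
from h import *
p,R,s=pose(); W=eyes.get_image('wrist'); X,u,v=wrist_pts(W,p,R); L=(X-p)@R
b=(abs(L[:,1])<12)&(L[:,0]>12)&(L[:,0]<160)&(L[:,2]>-60)&(L[:,2]<-10)
for x in range(15,160,12):
    k=b&(abs(L[:,0]-x)<6)
    if k.sum()>2: print(x,k.sum(),np.round(np.median(L[k],0)[1:],1),np.round(np.percentile(L[k,1],[3,97]),1),end='; ')
print('foot x',np.percentile(L[b,0],99.5))
b=(abs(X[:,0]-655)<50)&(abs(X[:,1]+171)<50)&(X[:,2]>104)&(X[:,2]<116); print('rim W',b.sum(),cv2.minEnclosingCircle(X[b][:,:2].astype(np.float32)) if b.sum()>5 else '')
E
python3 w.py
```

```text
15 401 [  0.9 -34.7] [-4.2  5.5]; 27 559 [  0.4 -34.7] [-4.1  5.3]; 39 598 [  0.8 -34.8] [-3.9  5.2]; 51 666 [  0.6 -34.7] [-4.3  5.5]; 63 676 [  0.4 -34.8] [-4.3  5.4]; 75 694 [  0.8 -34.7] [-4.2  5.4]; 87 703 [  0.8 -34.7] [-4.2  5.8]; 99 686 [  0.4 -34.7] [-4.3  5.3]; 111 635 [  0.4 -34.7] [-4.3  5.3]; 123 208 [  0.7 -34.5] [-4.3  5.8]; foot x 120.40992827605768
rim W 0
```

```bash
sed -i 's/655.3,-106.7/656,-106.9/' r.py; python3 r.py
```

```text
[ 663.8 -101.1  277.6] [[-0.003, -1.0, -0.006], [-0.349, -0.004, 0.937], [-0.937, 0.005, -0.349]] [-0.45  0.72  0.6  -1.13 -1.95  0.29] 7.610476406620644
shift units [0.929 0.307 0.1  ] rot units [ 0.056 -0.076 -0.033] pos [ 663.8 -101.1  277.6] F [ 0.4 -0.5 -0.1] t 25.03
```

>>> apply_moves(delta_rot=[[0.04,-0.04,-0.13],[0,0,0],[0,0,0],[0,0,0]], xyz=[[0.3,0.27,0.1],[0.4,0,0],[0,0,0],[0,0,0]], hand=[1,1,1,1])

```text
clock: 25.37
position: [656.8, -105.6, 257.9]
ee_rot: [0.581, -0.578, -0.405, -0.406]
contact_force: [0.2, 0.3, -1.8]
gripper_width: 7.3
grasp_force: 59.3
```

```bash
python3 r.py; sed 's/,255\]/,131]/' r.py >r2.py; python3 r2.py|tail -1
```

```text
[ 656.8 -105.6  257.9] [[0.005, -1.0, -0.002], [-0.343, -0.004, 0.939], [-0.939, -0.004, -0.343]] [-0.46  0.73  0.56 -1.12 -1.94  0.34] 7.340172878588867
shift units [ 0.126  0.034 -0.011] rot units [ 0.019 -0.007  0.049] pos [ 656.8 -105.6  257.9] F [ 0.2  0.3 -1.8] t 25.37
shift units [4.786 0.054 1.689] rot units [ 0.019 -0.007  0.049] pos [ 656.8 -105.6  257.9] F [ 0.2  0.3 -1.8] t 25.37
```

>>> apply_moves(delta_rot=[[0,0,0.05],[0,0,0],[0,0,0],[0,0,0],[0,0,0]], xyz=[[0.45,0.04,0.16],[0.48,0,0.17],[0.48,0,0.17],[0.48,0,0.17],[0,0,0]], hand=[1,1,1,1,1])

```text
clock: 25.78
position: [654.9, -105.8, 203.5]
ee_rot: [-0.578, 0.58, 0.409, 0.404]
contact_force: [0.8, 0.5, -1.3]
gripper_width: 7.4
grasp_force: 59.3
```

>>> apply_moves(delta_rot=[[0,0,0],[0,0,0],[0,0,0],[0,0,0],[0,0,0]], xyz=[[0.48,0,0.17],[0.48,0,0.17],[0.48,0,0.17],[0.48,0,0.17],[0,0,0]], hand=[1,1,1,1,1])

```text
clock: 26.2
position: [654.8, -106.3, 153.2]
ee_rot: [-0.578, 0.58, 0.408, 0.404]
contact_force: [0.2, 0.8, -1.9]
gripper_width: 7.4
grasp_force: 59.3
```

```bash
python3 r2.py; python3 t.py
```

```text
[ 654.8 -106.3  153.2] [[-0.005, -1.0, -0.003], [-0.34, -0.001, 0.94], [-0.94, 0.006, -0.34]] [-0.46  0.84  0.49 -1.07 -1.85  0.5 ] 7.414850582784002
shift units [ 0.843 -0.051  0.281] rot units [ 0.028  0.021 -0.049] pos [ 654.8 -106.3  153.2] F [ 0.2  0.8 -1.9] t 26.2
rim T 51 ((653.51513671875, -170.9862823486328), 37.69343566894531)
rim S 0 ((0.0, 0.0), 0.0)
```

>>> apply_moves(delta_rot=[[0,0,0],[0,0,0],[0,0,0]], xyz=[[0.35,-0.03,0.12],[0.3,0,0.1],[0,0,0]], hand=[1,1,1])

```text
clock: 26.65
position: [656.0, -107.0, 138.0]
ee_rot: [-0.579, 0.579, 0.407, 0.405]
contact_force: [0.3, 0.3, -1.4]
gripper_width: 7.3
grasp_force: 59.3
```

>>> apply_moves(delta_rot=[[0,0,0],[0,0,0],[0,0,0]], xyz=[[0.08,0,0.03],[0.04,0,0.02],[0,0,0]], hand=[1,1,1])

```text
clock: 26.9
position: [656.6, -107.2, 136.4]
ee_rot: [0.58, -0.579, -0.406, -0.405]
contact_force: [-0.7, 0.6, 0.2]
gripper_width: 7.4
grasp_force: 59.3
```

>>> apply_moves(delta_rot=[[0,0,0],[0,0,0]], xyz=[[0.06,0,0.02],[0,0,0]], hand=[1,1])

```text
clock: 27.07
position: [656.6, -107.3, 135.1]
ee_rot: [0.58, -0.579, -0.405, -0.405]
contact_force: [-0.2, -0.3, -0.7]
gripper_width: 7.1
grasp_force: 59.3
```

>>> apply_moves(delta_rot=[[0,0,0],[0,0,0]], xyz=[[0.06,0,0.02],[0,0,0]], hand=[1,1])

```text
clock: 27.23
position: [656.5, -107.3, 133.4]
ee_rot: [0.58, -0.579, -0.406, -0.405]
contact_force: [-0.8, -0.3, -0.6]
gripper_width: 7.6
grasp_force: 59.3
```

>>> apply_moves(delta_rot=[[0,0,0],[0,0,0]], xyz=[[0.06,0,0.02],[0,0,0]], hand=[1,1])

```text
clock: 27.4
position: [656.5, -107.3, 131.7]
ee_rot: [0.58, -0.579, -0.406, -0.405]
contact_force: [-0.2, -0.7, -0.2]
gripper_width: 7.4
grasp_force: 59.3
```

>>> apply_moves(delta_rot=[[0,0,0],[0,0,0]], xyz=[[0.06,0,0.02],[0,0,0]], hand=[1,1])

```text
clock: 27.57
position: [656.5, -107.4, 130.1]
ee_rot: [0.58, -0.579, -0.406, -0.405]
contact_force: [-0.0, 0.3, 0.1]
gripper_width: 7.9
grasp_force: 59.3
```

```bash
python3 r2.py; python3 t.py; python3 w.py
```

```text
[ 656.5 -107.4  130.1] [[0.0, -1.0, -0.001], [-0.343, -0.001, 0.939], [-0.939, 0.0, -0.343]] [-0.45  0.87  0.48 -1.06 -1.83  0.53] 7.924728356672947
shift units [-0.041  0.021  0.005] rot units [ 0.011 -0.005  0.002] pos [ 656.5 -107.4  130.1] F [-0.   0.3  0.1] t 27.57
rim T 50 ((654.8707885742188, -170.89956665039062), 37.94719696044922)
rim S 0 ((0.0, 0.0), 0.0)
T 0.42 [367.6, 122.5, 388.0, 141.2] 46 [[-34.2, -13.7, -40.1], [80.8, 2.7, -36.5], [148.5, 5.8, -31.6]]
15 401 [  0.9 -34.8] [-4.2  5.5]; 27 810 [  0.4 -33.9] [-10.8  10.7]; 39 448 [  0.4 -34.3] [-9.9 10.7]; 99 550 [ -4.6 -59. ] [-11.6  11.4]; 111 1296 [ -0.3 -56.6] [-11.3  11.3]; foot x 113.90416871829323
rim W 6078 ((654.9555053710938, -169.02731323242188), 38.37504577636719)
```

>>> apply_moves(delta_rot=[[0,0,0],[0,0,0]], xyz=[[0.05,0,0.02],[0,0,0]], hand=[1,1])

```text
clock: 27.98
position: [656.6, -107.3, 128.9]
ee_rot: [0.58, -0.579, -0.406, -0.405]
contact_force: [0.8, -0.6, -0.5]
gripper_width: 7.2
grasp_force: 59.3
```

>>> apply_moves(delta_rot=[[0,0,0],[0,0,0],[0,0,0],[0,0,0],[0,0,0],[0,0,0]], xyz=[[0,0,0],[0,0,0],[0,0,0],[0,0,0],[0,0,0],[0,0,0]], hand=[0.7,0.6,0.5,0.4,0.3,0.2])

```text
clock: 28.48
position: [656.6, -107.3, 129.1]
ee_rot: [0.58, -0.579, -0.406, -0.405]
contact_force: [0.6, -0.2, -0.1]
gripper_width: 34.0
grasp_force: 0.0
```

```bash
python3 t.py; python3 w.py
```

```text
rim T 65 ((654.8245849609375, -171.34548950195312), 38.436424255371094)
rim S 0 ((0.0, 0.0), 0.0)
T 0.7 [468.1, 222.9, 516.8, 242.9] 0 
T 0.51 [366.4, 124.8, 375.7, 133.0] 40 [[-32.7, -4.1, -32.0], [-2.9, 2.6, -26.6], [29.7, 5.2, -21.2]]
15 351 [  0.9 -26.4] [-3.9  5.8]; 27 797 [  0.4 -26. ] [-10.8  10.7]; 39 119 [  0.9 -27.6] [-4.   5.5]; 99 602 [ -4.6 -59.1] [-11.7  11.6]; 111 1300 [ -0.3 -56.5] [-11.3  11.3]; foot x 114.02351891918872
rim W 5756 ((654.7185668945312, -168.74752807617188), 38.128578186035156)
```

>>> apply_moves(delta_rot=[[0,0,0],[0,0,0],[0,0,0],[0,0,0],[0,0,0],[0,0,0],[0,0,0],[0,0,0],[0,0,0],[0,0,0],[0,0,0]], xyz=[[0,0,-0.2],[0,0,-0.4],[0,0,-0.7],[0,0,-0.8],[0,0,-0.8],[0,0,-0.8],[-0.6,0,-0.6],[-0.8,0,-0.4],[-0.8,0,0],[0,0,0],[0,0,0]], hand=[0.2,0.2,0.2,0.2,0.2,0.2,0.2,0.2,0.2,0.2,0.2])

```text
clock: 29.65
position: [656.8, -199.9, 222.9]
ee_rot: [0.581, -0.579, -0.404, -0.406]
contact_force: [0.6, -0.0, -0.5]
gripper_width: 34.3
grasp_force: 0.0
```

```bash
cat > z.py <<'E'
from h import *
p,R,s=pose(); print(np.round(p),s['contact_force'],s['clock'])
W=eyes.get_image('wrist');T=eyes.get_image('top');S=eyes.get_image('scene')
for P in (T,S):
  for nm in ('pencil_point','tumbler'):
    for r in nets.masks_of(nm,P)[:2]:
      Y,_,_=pts(P,r['region']); print(nm,round(r['score'],2),r['bbox'],np.round(np.percentile(Y,[2,50,98],axis=0)).tolist())
X,u,v=wrist_pts(W,p,R)
b=(abs(X[:,0]-655)<50)&(X[:,1]>-180)&(X[:,1]<-60)&(X[:,2]>116)&(X[:,2]<200)
for z in range(116,190,8):
    k=b&(abs(X[:,2]-z)<4); 
    if k.sum(): print(z,k.sum(),np.round(np.median(X[k],0)))
X,u,v=pts(T)
b=(abs(X[:,0]-655)<50)&(abs(X[:,1]+171)<50)&(X[:,2]>104)&(X[:,2]<116); print('rim T',cv2.minEnclosingCircle(X[b][:,:2].astype(np.float32)))
b=(X[:,0]>405)&(X[:,0]<492)&(X[:,1]>20)&(X[:,1]<320)&(X[:,2]>41)&(X[:,2]<50); print('box rim',rect(X[b]))
c=T['frame'][v,u].astype(int); b=(abs(X[:,0]-452)<50)&(X[:,1]<42)&(X[:,1]>-230)&(X[:,2]<14)&(c[:,0]>c[:,2]*1.7); print('lid',rect(X[b]),np.percentile(X[b,2],[5,50,95]))
E
python3 z.py
```

```text
[ 657. -200.  223.] [ 0.60159328 -0.0079672  -0.48543334] 29.65
pencil_point 0.52 [366.8, 126.8, 384.8, 142.7] [[651.0, -186.0, 1.0], [654.0, -150.0, 96.0], [682.0, -121.0, 161.0]]
tumbler 0.96 [371.4, 116.7, 395.9, 151.0] [[621.0, -204.0, 1.0], [671.0, -177.0, 66.0], [690.0, -142.0, 111.0]]
tumbler 0.54 [418.4, 167.9, 437.8, 180.2] [[514.0, -310.0, 58.0], [542.0, -295.0, 92.0], [553.0, -262.0, 112.0]]
116 67 [ 656. -140.  118.]
124 138 [ 656. -137.  124.]
132 132 [ 656. -134.  132.]
140 138 [ 656. -130.  140.]
148 121 [ 656. -126.  148.]
156 100 [ 656. -122.  156.]
164 67 [ 656. -117.  164.]
172 25 [ 657. -114.  170.]
rim T ((656.1029663085938, -170.7760467529297), 38.648292541503906)
box rim (array([448.8, 166.8]), array([ 78.4, 239.2]), 1.05)
lid (array([454. , -44.5]), array([ 67.4, 131.3]), 0.99) [-0.31383691  4.60813431  9.44606604]
```

```bash
python3 -c "
from bench import arm
print(arm.job_done())"
```

```text
the job is handed in; nothing more can be done
None
```

I slid the lid off and laid it flat in front of the box's open end. The pencil stands point up in the steel tumbler, leaning over the bed-side rim. The box and tumbler measured unmoved, and I handed the job in at about 30 s.

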